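Stop the box rocking with a wedge

ROBOT

A 6-joint arm with a two-finger parallel gripper is mounted at the origin on a cart in front of the work surface, level with it; the furniture and walls round the work are solid. World frame = base frame: x ahead of the robot, y to its left, z up, the work surface at z = 0. Lengths are in m, angles in degrees, forces in N, time in s.
With the tool pointing down it reaches from about 0.3 to 0.75 m from the base axis. Payload 8.5 kg.
Tool frame: the origin (TCP) lies between the finger pads; the fingertips stand 22 mm ahead of it and the grasp point (between the pads) lies 3 mm ahead of it (env.nose_length is the distance from the TCP to the fingertips, in m); z points along the fingers, x is the direction in which the jaws open and shut, and the axes are right-handed (so a half turn about z gives the same grasp; the last joint's range is limited). The gripper opens to 85 mm and grips with 20 to 120 N. Pads are 22 mm wide; open, the fingers measure 114 mm over their backs; the gripper's body (76 mm by 85 mm) begins 54 mm behind the grasp point. The pads swing forward as they close: fully open they stand 13 mm farther back than shut.
Start: joints at [-81.492, 21.807, 74.336, -0, 83.858, -12.336], TCP at [0.196, -0.514, 0.218] pointing down, gripper open.
Joint ranges: [-178.18, 178.18], [-50.72, 133.34], [12.68, 142.11], [-81.47, 261.47], [9.98, 163.14], [-165.26, 165.26]. Speed limits (degrees/s): [136.94, 136.94, 180, 180, 180, 180].

INTERFACE

Orientations are given as a 3x3 rotation matrix whose columns are the frame's x, y, z axes.
In Python, from rig import env gives the robot as it stands.
- The arm moves only by the tool arm_command, never from a script. Its argument "steps" is a list of rows, each an object with "delta_pos": the shift along the world's x, y, z in mm, a list of three; "dr": the turn, a rotation vector about the world's x, y, z in degrees, a list of three. In form: [{"delta_pos": [dx, dy, dz], "dr": [wx, wy, wz]}, ...]. A call has 1 to 20 rows; each row shifts and turns the commanded pose from where the row before left it; what a row does not reach is not made up. A row lasts 1/10 s, in which the tool goes at most 50 mm and 8.59 degrees, less where a joint would pass 70% of its speed; a pose out of reach is approached as far as the arm can. A call with a gripper value outside its range is refused whole. "grip" is the opening, from 0 (shut) to 1 (fully open), set as the call begins (left out, the last holds). The fingers move at their own pace and stop on an object; "squeeze" is the grip in N (left out, the last holds). Time passes only in rows, so rows that do not move let the fingers close. It gives the time, the measured TCP pose, the force and the opening at its end, in the units of the state.
- env.observe(): the state, without advancing time (a new reading comes with each control period).
- env.get_image(name): name is "scene" or "top" or "wrist"; returns the picture (384x512x3 uint8, blue, green, red); there is no depth.
- env.get_calibration(name): a dict with "fx", "fy", "cx", "cy" (pixels), "view" (4x4, takes a point from world to camera coordinates). Camera axes: x right, y up, looking along -z (the intrinsics and any distortion apply to the point x, -y, -z); pixel columns grow to the right and rows downward; lengths in m; the calibration is good to about 2 mm. The wrist camera is an equidistant fisheye: a pixel r from the principal point sees the ray r / f radians off the axis. A picture is of the moment at which its call begins: read the wrist's pose just before it. get_calibration takes no time and is no camera call; for the wrist camera it gives the pose at the moment of the call.
- env.close_job(): hands the job in, once; it reports no verdict.
The state is a dict: "time_s": time; "q": joint angles; "qvel": joint speeds; "joint_efforts": joint torques, N m; "position": TCP position; "tool_rot": TCP orientation; "ft_force": force on the tool from outside, world axes, zero at the start; "wrist_torque": the same for the moment, N m; "grip_width": finger opening in m.
Only numpy, scipy, OpenCV 4.12 (cv2) and the standard library are available. Lean on these libraries where they do the work, as an engineer would, in place of code of your own. Each camera call takes 0.05 s, during which the arm holds its last target. There are 200 camera calls.

TASK

The low grey metal box rocks because the foot under its padded corner is too short. Press down on the black rubber pad to feel the box rock, let it go, then push the orange wedge along the table, thin end first, under that foot just until the slack is taken up, and press the pad again to test; push the wedge further if it still rocks. Nothing is to be picked up, the box must not be shoved away, tipped up by the wedge or other things disturbed, and you finish with the fingertips still pressing firmly on the pad while the box stands level and still.

Things in the scene. Friction and masses are not known exactly. Their poses are not given: they have to be found in the camera images.
- box: Low grey metal box, 140 mm (its x) by 190 mm (its y), underside 20 and top 58 mm above the table, about 1.8 kg, loose. Origin: on the table under its centre; z up, y to the left; its front (x = -70 mm, three sockets in a dark strip) faces the robot. It rests level on three rubber feet 14 mm wide at (-55, 80), (55, -80) and (55, 80) mm; the fourth is too short.
- short_foot_root (a point): Where the short foot (14 mm wide, upright, dark) leaves the box's underside, on the foot's axis: x = -55, y = -80, z = 20 mm of the box, front right. The foot ends 4 to 8 mm above the table, differently every time. Pressed here with about 2 to 3 N, the box tips until the foot meets the table or a wedge; let go, it comes back level.
- pad: Black round rubber pad, 24 mm across and 4 mm thick, fixed on the box's top at its front right corner, above the short foot. Origin at the middle of its underside.
- pad_top (a point): Middle of the pad's upper face, 62 mm above the table.
- wedge: Loose orange plastic wedge, 95 mm long (x), 46 mm wide (y), 90 g, flat on the table. Origin: on the table under its middle, z up. Its thin end (x = 47.5 mm, 1.5 mm high) points roughly at the short foot and along the box's x; the top rises evenly to 13.5 mm at x = -34.5 mm, where an upright heel begins, 22 mm high, 14 mm long.
- wedge_back (a point): Middle of the flat upright back face of the wedge's heel (x = -47.5 mm, 11 mm above the table), where to push it in its +x direction. Sliding the wedge alone takes about 1 N; once it bears on the foot the push rises to several N.
Not all that is in view belongs to the job. Of the things that look like the wedge, take the one that is farthest to the robot's right at the start.

How it is judged (in metres and radians):
On the way, in this order (a step that is already met when the one before it is completed fails the run):
1. a press on the pad makes the box rock over toward the short foot (angle between box's own z axis and vertical above 0.025 rad and contact force between the fingers and pad above 0.5 N), for 0.1 s.
2. the pad is let go and the wedge stands under the short foot (contact force between the fingers and pad below 0.1 N and x of short_foot_root in the frame of wedge below 0.05 m and y of short_foot_root in the frame of wedge between -0.026 and 0.026 m), for 0.1 s.
At the end, for the whole second after the job is handed in: The fingers press on the pad with more than 4 N and the box stays within 0.016 rad (about 1.5 mm at the corner) of level, at rest, with its short foot bearing on the slope of the wedge (contact force between the fingers and pad above 4 N and angle between box's own z axis and vertical below 0.016 rad and contact force between wedge and box above 0.5 N and x of short_foot_root in the frame of wedge between -0.036 and 0.05 m and y of short_foot_root in the frame of wedge between -0.026 and 0.026 m and linear speed of each of box, wedge below 0.02 m/s); the arm keeps its last pose, push and grip.
It fails at once if the wedge is lifted off the table by more than 12 mm (height (world z) of wedge above 0.012 m).
It fails at once if the box is lifted or tipped up (height (world z) of box above 0.015 m or angle between box's own z axis and vertical above 0.2 rad).
It fails at once if the box is shoved more than 30 mm from its place (distance of box from where it was at the start of the episode above 0.03 m).
It fails at once if one of the things standing about is moved by more than 30 mm (distance of any of oil_bottle, tape_roll_0, seal_block_1, marker_1, push_fitting_0, grease_pot, spare_nest from where it was at the start of the episode above 0.03 m).
It also fails if it takes over 51 s, if anything falls off the work surface, if the arm or the gripper's body presses on something with over 40 N, if the wrist force passes 120 N, or if a joint passes its speed limit or range.

## Working session

There is one attempt and no reset: what is moved stays moved. The work goes in short steps, Python scripts to look and compute and a tool call to move; the robot and the scene stay as the last step left them, time stands still between calls to the robot, and variables do not carry over. Pictures are saved under pics/ and viewed, about 8 in all and at most 12, crops included, and the job is handed in when it is done.

Besides the shell and the picture viewer there is one more tool, called after "Request:" by a JSON object that holds its "name" and its "arguments". arm_command: Moves the arm, as the interface text tells. Its arguments: {"type":"object","properties":{"steps":{"type":"array"},"grip":{"type":"number"},"squeeze":{"type":"number"}},"required":["steps"]}

```bash
mkdir -p pics
cat > h.py <<'E'
import numpy as np, cv2
from rig import env
def ray(c,u,v):
    V=np.array(c['view']);d=np.array([(u-c['cx'])/c['fx'],-(v-c['cy'])/c['fy'],-1.])
    R=V[:3,:3];return -R.T@V[:3,3],R.T@d
def onz(c,u,v,z):
    o,d=ray(c,u,v);return o+d*(z-o[2])/d[2]
def proj(c,p):
    V=np.array(c['view']);q=V[:3,:3]@np.array(p)+V[:3,3]
    return c['cx']+c['fx']*q[0]/-q[2], c['cy']+c['fy']*(-q[1])/-q[2]
E
python3 - <<'E'
from h import *
for n in('scene','top'):
    im=env.get_image(n);cv2.imwrite(f'pics/{n}0.png',im)
    c=env.get_calibration(n);print(n,{k:(np.round(v,3).tolist()) for k,v in c.items()})
    cv2.imwrite(f'pics/{n}v.png',cv2.resize(im,(768,576)))
E
```

```text
scene {'fx': 352.405, 'fy': 352.405, 'cx': 255.316, 'cy': 190.516, 'view': [[-0.656, -0.755, 0.009, 0.4], [0.37, -0.312, 0.875, -0.202], [-0.658, 0.577, 0.484, -0.741], [0.0, 0.0, 0.0, 1.0]]}
top {'fx': 396.637, 'fy': 396.637, 'cx': 254.015, 'cy': 196.819, 'view': [[-0.07, -0.998, -0.004, 0.159], [0.975, -0.069, 0.213, -0.494], [-0.212, 0.011, 0.977, -0.914], [0.0, 0.0, 0.0, 1.0]]}
```

View pics/topv.png

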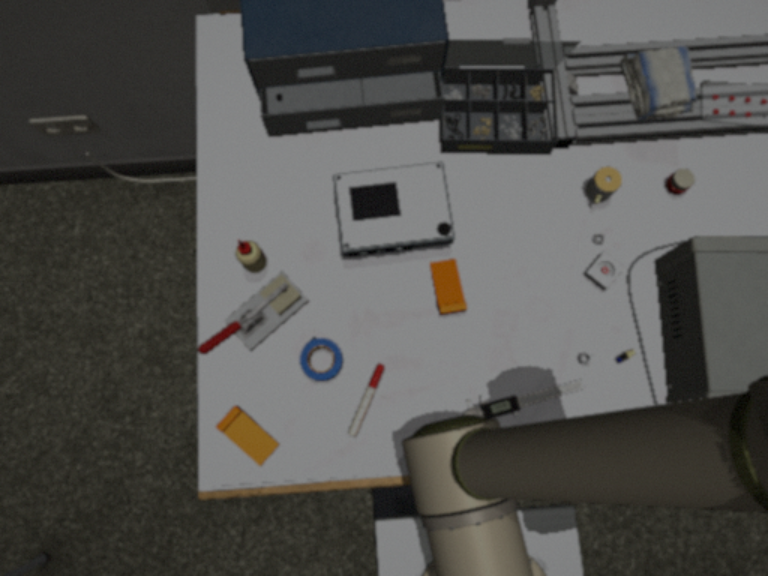

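View pics/scenev.png

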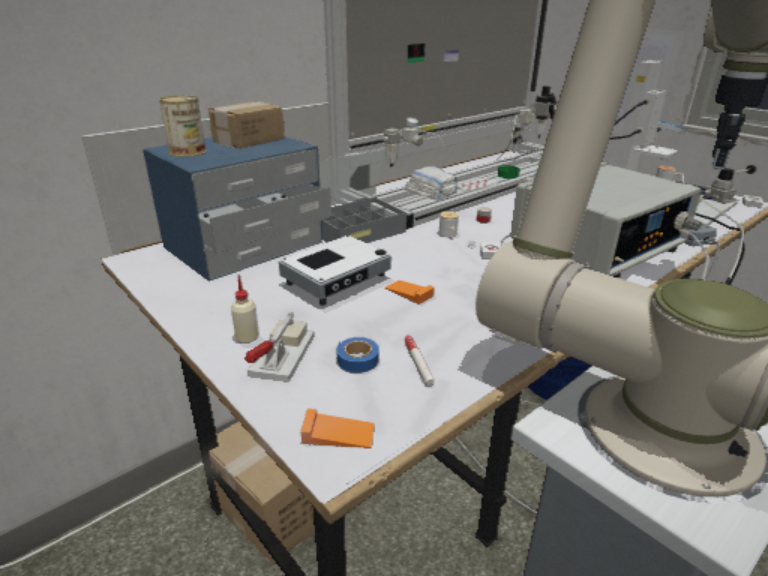

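Top view (768-px scale): the box is at (393,208) with its pad at (445,228). There are two wedge-like things: an orange one at (447,286), right, in front of the pad and heel toward the robot, and another at (247,435), far left. The farthest to the robot's right is (447,286). Next, a close crop and measurements.

Run:
```python
from h import *
im=cv2.imread('pics/top0.png');s=cv2.imread('pics/scene0.png');ct=env.get_calibration('top');cs=env.get_calibration('scene')
hsv=cv2.cvtColor(im,cv2.COLOR_BGR2HSV)
m=cv2.inRange(hsv,(5,150,90),(20,255,255))
n,l,st,ce=cv2.connectedComponentsWithStats(m)
for i in range(1,n):
    if st[i,4]>100:
        r=cv2.minAreaRect(np.argwhere(l==i)[:,::-1].astype(np.float32));b=cv2.boxPoints(r)
        print('wedge?',ce[i],r, [onz(ct,*p,0.0)[:2].round(4).tolist() for p in b])
x0,y0=215,100
d=cv2.inRange(hsv,(0,0,0),(180,255,60))
n,l,st,ce=cv2.connectedComponentsWithStats(d)
for i in range(1,n):
    if 20<st[i,4]<900 and 215<ce[i][0]<310 and 100<ce[i][1]<180: print('dark',ce[i],st[i],onz(ct,*ce[i],.062).round(4))
a=cv2.resize(im[100:215,215:320],None,fx=5,fy=5,interpolation=cv2.INTER_CUBIC)
cv2.imwrite('pics/c1.png',a)
hs=cv2.cvtColor(s,cv2.COLOR_BGR2HSV);m=cv2.inRange(hs,(5,150,90),(20,255,255))
n,l,st,ce=cv2.connectedComponentsWithStats(m)
for i in range(1,n):
    if st[i,4]>100: print('scene',ce[i],st[i])
```

```text
wedge? [298.16811092 190.91854419] ((297.9494323730469, 190.78089904785156), (34.77827072143555, 17.089323043823242), 77.00537872314453) [[0.5653, 0.0373], [0.5726, -0.0069], [0.4814, -0.0183], [0.4745, 0.0251]]
wedge? [164.68376068 289.62962963] ((164.82321166992188, 289.6408996582031), (38.35397720336914, 18.433692932128906), 41.987213134765625) [[0.3158, 0.4082], [0.3469, 0.3773], [0.2802, 0.3087], [0.25, 0.3397]]
dark [249.36307692 133.90923077] [234 122  32  25 650] [0.6633 0.1247 0.062 ]
dark [295.75       152.32692308] [292 149   9   8  52] [0.6068 0.0134 0.062 ]
dark [263.33641975 165.5154321 ] [228 159  74  13 324] [0.5786 0.096  0.062 ]
scene [273.95652174 193.77898551] [257 187  32  15 276]
scene [224.91616039 286.97934386] [201 273  48  26 823]
```

View pics/c1.png

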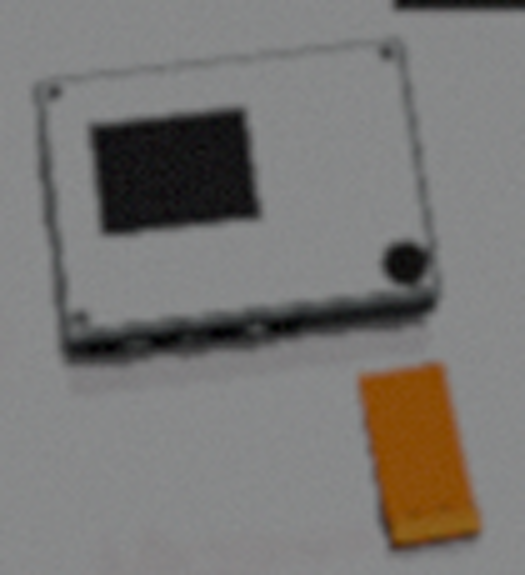

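Crop confirms the choice: the wedge has its thin end at crop (360-443,370), heel at (435,530), and the pad at (404,263) is right ahead. Now the poses of wedge and box.

Run:
```python
from h import *
ct=env.get_calibration('top');cs=env.get_calibration('scene')
f=lambda u,v,z:onz(ct,215+u/5-.4,100+v/5-.4,z)
W=lambda a,z:np.array([f(*p,z) for p in a])
T=W([(360,375),(443,364)],.0015); B=W([(391,548),(479,533)],0); 
print('thin',T.round(4),'back',B.round(4))
t=T.mean(0);b=B.mean(0);d=t-b;print('len',np.linalg.norm(d),'yaw',np.degrees(np.arctan2(d[1],d[0])), 'ends yaw',[np.degrees(np.arctan2(-(e[1]-e[0])[0]*-1,-(e[1]-e[0])[1])) for e in(T,B)])
K=W([(38,87),(400,39),(437,288),(63,338)],.058);print('box',K.round(4))
for i,j in((1,0),(2,1),(2,3),(3,0)):
    e=K[j]-K[i];print(np.linalg.norm(e).round(4),np.degrees(np.arctan2(e[1],e[0])).round(2))
p=onz(ct,295.75,152.33,.062);print('pad top',p, 'centre',K.mean(0))
print('pad in scene',proj(cs,p),'wedge mid in scene',proj(cs,[*((t+b)/2)[:2],.008]))
s=cv2.imread('pics/scene0.png');a=cv2.resize(s[150:215,180:300],None,fx=6.5,fy=6.5,interpolation=cv2.INTER_CUBIC);cv2.imwrite('pics/c2.png',a)
print(env.observe()['time_s'],np.round(env.observe()['tool_rot'],3))
```

```text
thin [[ 0.5679  0.0349  0.0015]
 [ 0.5707 -0.0088  0.0015]] back [[ 0.4758  0.0269  0.    ]
 [ 0.4804 -0.0188  0.    ]]
len 0.09168689858505785 yaw 5.625963752283807 ends yaw [np.float64(3.74655596044153), np.float64(5.763969887985271)]
box [[ 0.7151  0.1905  0.058 ]
 [ 0.7281  0.0047  0.058 ]
 [ 0.5944 -0.0014  0.058 ]
 [ 0.5818  0.1851  0.058 ]]
0.1862 94.0
0.1339 2.64
0.187 93.87
0.1334 2.29
pad top [0.60682602 0.01338918 0.062     ] centre [0.65487669 0.09472418 0.058     ]
pad in scene (np.float64(252.89373890268882), np.float64(167.20146392218393)) wedge mid in scene (np.float64(271.7306963836769), np.float64(191.70004574034147))
0.1 [[ 0.356 -0.935 -0.   ]
 [-0.935 -0.356  0.001]
 [-0.001 -0.    -1.   ]]
```

View pics/c2.png

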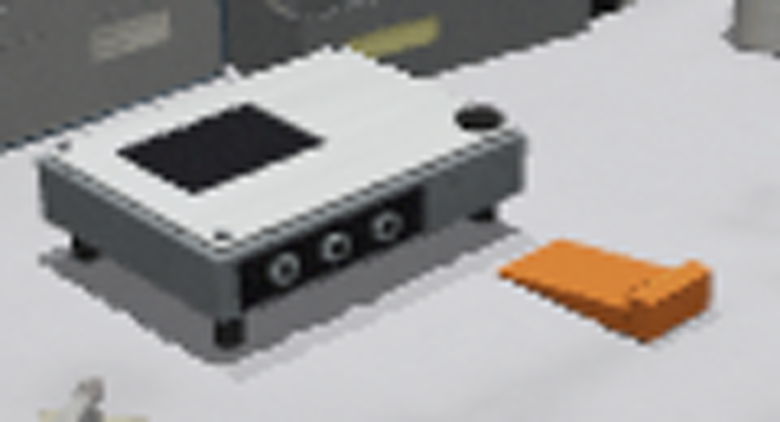

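Request:
{"name": "arm_command", "arguments": {"steps": [{"delta_pos": [0, 0, 30], "dr": [0, 0, 0]}, {"delta_pos": [0, 0, 30], "dr": [0, 0, 0]}, {"delta_pos": [7, 39, 0], "dr": [0, 0, -2]}, {"delta_pos": [7, 39, 0], "dr": [0, 0, -2]}, {"delta_pos": [7, 39, 0], "dr": [0, 0, -2]}, {"delta_pos": [7, 39, 0], "dr": [0, 0, -2]}, {"delta_pos": [7, 39, 0], "dr": [0, 0, -2]}, {"delta_pos": [7, 39, 0], "dr": [0, 0, -2]}, {"delta_pos": [7, 39, 0], "dr": [0, 0, -2]}, {"delta_pos": [7, 39, 0], "dr": [0, 0, -2]}, {"delta_pos": [33, 22, 0], "dr": [0, 0, 0]}, {"delta_pos": [33, 22, 0], "dr": [0, 0, 0]}, {"delta_pos": [33, 22, 0], "dr": [0, 0, 0]}, {"delta_pos": [33, 22, 0], "dr": [0, 0, 0]}, {"delta_pos": [33, 22, 0], "dr": [0, 0, 0]}, {"delta_pos": [33, 22, 0], "dr": [0, 0, 0]}, {"delta_pos": [33, 22, 0], "dr": [0, 0, 0]}, {"delta_pos": [33, 22, 0], "dr": [0, 0, 0]}, {"delta_pos": [0, 0, 0], "dr": [0, 0, 0]}, {"delta_pos": [0, 0, 0], "dr": [0, 0, 0]}], "grip": 0, "squeeze": 40}}

```text
time_s: 2.1
position: [0.5156, -0.0256, 0.2775]
tool_rot: [[0.086, -0.996, -0.002], [-0.996, -0.086, 0.0], [-0.0, 0.002, -1.0]]
ft_force: [0.3, -0.1, -0.1]
grip_width: -0.0002
```

Run:
```python
from h import *
o=env.observe();print(env.nose_length,o['position'],o['ft_force'],np.round(o['tool_rot'],3),o['grip_width'])
```

```text
0.022 [ 0.51562909 -0.02559814  0.27751155] [ 0.31709017 -0.08081685 -0.1126355 ] [[ 0.086 -0.996 -0.002]
 [-0.996 -0.086  0.   ]
 [-0.     0.002 -1.   ]] -0.00015301776865718838
```

Request:
{"name": "arm_command", "arguments": {"steps": [{"delta_pos": [31, 13, 0], "dr": [0, 0, 0]}, {"delta_pos": [30, 13, 0], "dr": [0, 0, 0]}, {"delta_pos": [30, 13, -40], "dr": [0, 0, 0]}, {"delta_pos": [0, 0, -40], "dr": [0, 0, 0]}, {"delta_pos": [0, 0, -40], "dr": [0, 0, 0]}, {"delta_pos": [0, 0, -30], "dr": [0, 0, 0]}, {"delta_pos": [0, 0, -20], "dr": [0, 0, 0]}, {"delta_pos": [0, 0, -10], "dr": [0, 0, 0]}, {"delta_pos": [0, 0, 0], "dr": [0, 0, 0]}, {"delta_pos": [0, 0, 0], "dr": [0, 0, 0]}]}}

```text
time_s: 3.1
position: [0.6061, 0.0121, 0.1008]
tool_rot: [[0.084, -0.996, 0.002], [-0.996, -0.084, -0.0], [0.001, -0.002, -1.0]]
ft_force: [0.6, 0.3, 0.1]
grip_width: 0.0002
```

Run:
```python
from h import *
im=env.get_image('scene');cv2.imwrite('pics/s2.png',im)
cv2.imwrite('pics/c3.png',cv2.resize(im[110:230,170:330],None,fx=4.5,fy=4.5,interpolation=cv2.INTER_CUBIC))
```

```text
(no output)
```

View pics/c3.png

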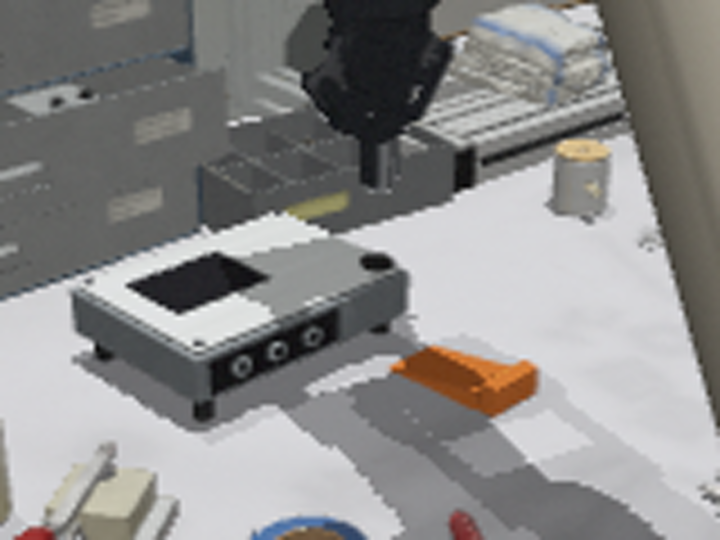

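The fingers look higher above the pad (crop (378,262)) than expected, but line up with it. I'll descend gently with force checks.

Request:
{"name": "arm_command", "arguments": {"steps": [{"delta_pos": [1, 1, -5], "dr": [0, 0, 0]}, {"delta_pos": [0, 0, -4], "dr": [0, 0, 0]}, {"delta_pos": [0, 0, -2], "dr": [0, 0, 0]}, {"delta_pos": [0, 0, 0], "dr": [0, 0, 0]}]}}

```text
time_s: 3.55
position: [0.6066, 0.0137, 0.0882]
tool_rot: [[0.085, -0.996, -0.001], [-0.996, -0.085, 0.0], [-0.0, 0.001, -1.0]]
ft_force: [0.2, 0.2, 0.0]
grip_width: -0.0004
```

Request:
{"name": "arm_command", "arguments": {"steps": [{"delta_pos": [0, 0, -2], "dr": [0, 0, 0]}, {"delta_pos": [0, 0, -2], "dr": [0, 0, 0]}, {"delta_pos": [0, 0, 0], "dr": [0, 0, 0]}]}}

```text
time_s: 3.85
position: [0.6066, 0.0136, 0.0842]
tool_rot: [[0.084, -0.996, -0.001], [-0.996, -0.084, 0.0], [-0.0, 0.001, -1.0]]
ft_force: [-0.2, -0.2, -0.0]
grip_width: 0.0001
```

Request:
{"name": "arm_command", "arguments": {"steps": [{"delta_pos": [0, 0, -2], "dr": [0, 0, 0]}, {"delta_pos": [0, 0, 0], "dr": [0, 0, 0]}]}}

```text
time_s: 4.05
position: [0.6066, 0.0136, 0.0823]
tool_rot: [[0.084, -0.996, -0.0], [-0.996, -0.084, 0.0], [-0.0, 0.0, -1.0]]
ft_force: [-0.0, 0.1, 0.3]
grip_width: -0.0003
```

Request:
{"name": "arm_command", "arguments": {"steps": [{"delta_pos": [0, 0, -1], "dr": [0, 0, 0]}, {"delta_pos": [0, 0, 0], "dr": [0, 0, 0]}]}}

```text
time_s: 4.25
position: [0.6067, 0.0136, 0.0814]
tool_rot: [[0.084, -0.996, -0.0], [-0.996, -0.084, 0.0], [-0.0, 0.0, -1.0]]
ft_force: [-0.4, -0.0, 0.3]
grip_width: 0.0002
```

Request:
{"name": "arm_command", "arguments": {"steps": [{"delta_pos": [0, 0, -1], "dr": [0, 0, 0]}, {"delta_pos": [0, 0, 0], "dr": [0, 0, 0]}]}}

```text
time_s: 4.45
position: [0.6067, 0.0136, 0.0804]
tool_rot: [[0.084, -0.996, -0.0], [-0.996, -0.084, 0.0], [-0.0, 0.0, -1.0]]
ft_force: [0.6, -0.3, 0.4]
grip_width: 0.0003
```

Request:
{"name": "arm_command", "arguments": {"steps": [{"delta_pos": [0, 0, -1], "dr": [0, 0, 0]}, {"delta_pos": [0, 0, 0], "dr": [0, 0, 0]}]}}

```text
time_s: 4.65
position: [0.6067, 0.0136, 0.0794]
tool_rot: [[0.084, -0.996, -0.0], [-0.996, -0.084, 0.0], [-0.0, 0.0, -1.0]]
ft_force: [0.1, 0.3, 0.5]
grip_width: 0.0002
```

Request:
{"name": "arm_command", "arguments": {"steps": [{"delta_pos": [0, 0, -1], "dr": [0, 0, 0]}, {"delta_pos": [0, 0, 0], "dr": [0, 0, 0]}]}}

```text
time_s: 4.85
position: [0.6067, 0.0136, 0.0784]
tool_rot: [[0.084, -0.996, -0.0], [-0.996, -0.084, 0.0], [-0.0, 0.0, -1.0]]
ft_force: [-0.3, 0.3, -0.3]
grip_width: 0.0003
```

Request:
{"name": "arm_command", "arguments": {"steps": [{"delta_pos": [0, 0, -1], "dr": [0, 0, 0]}, {"delta_pos": [0, 0, 0], "dr": [0, 0, 0]}]}}

```text
time_s: 5.05
position: [0.6067, 0.0136, 0.0774]
tool_rot: [[0.084, -0.996, -0.0], [-0.996, -0.084, 0.0], [-0.0, 0.0, -1.0]]
ft_force: [1.0, 0.6, 0.4]
grip_width: 0.0003
```

Run:
```python
from h import *
im=env.get_image('scene');cv2.imwrite('pics/s3.png',im)
print(proj(env.get_calibration('scene'),[.6067,.0136,.0554]))
cv2.imwrite('pics/c4.png',cv2.resize(im[120:220,190:310],None,fx=6,fy=6,interpolation=cv2.INTER_CUBIC))
```

```text
(np.float64(252.85780898354605), np.float64(169.1421455564394))
```

View pics/c4.png

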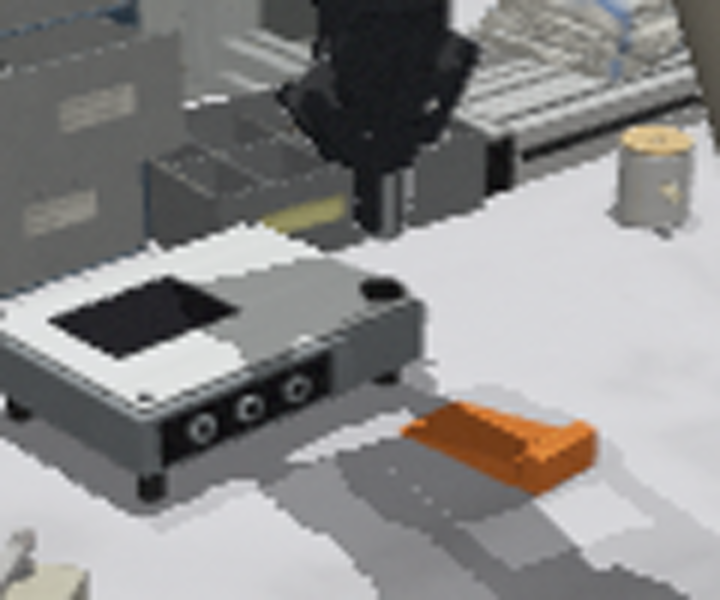

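Run:
```python
from h import *
a=env.get_image('top');b=env.get_image('wrist');o=env.observe()
print(o['position'],o['q'],o['time_s']);c=env.get_calibration('wrist');print({k:np.round(v,3).tolist() for k,v in c.items()})
print(proj(env.get_calibration('top'),[.6067,.0136,.0554]))
cv2.imwrite('pics/tw.png',np.hstack([cv2.resize(a[80:230,200:350],(400,400)),cv2.resize(b,(400,300))[:, :] if 0 else cv2.copyMakeBorder(cv2.resize(b,(400,300)),0,100,0,0,0)]))
```

```text
[0.60675879 0.01357893 0.07753938] [-9.88179560e+00  3.47281575e+01  7.65700878e+01  1.60235046e-03
  6.86974689e+01  7.52743990e+01] 5.2
{'fx': 297.319, 'fy': 297.319, 'cx': 257.315, 'cy': 189.173, 'view': [[0.084, -0.996, 0.001, -0.036], [0.949, 0.079, -0.305, -0.58], [0.304, 0.027, 0.952, -0.431], [0.0, 0.0, 0.0, 1.0]]}
(np.float64(295.408535960987), np.float64(153.2368172112675))
```

View pics/tw.png

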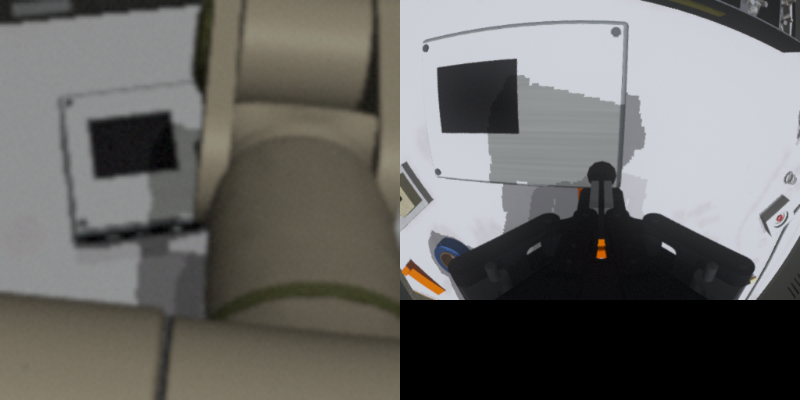

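The wrist view shows the fingertips still short of the pad (pad visible at (600,172), not covered), matching the zero force. The tips sit higher than the nominal nose length says, so I'll continue down, guarded.

Request:
{"name": "arm_command", "arguments": {"steps": [{"delta_pos": [0, 0, -3], "dr": [0, 0, 0]}, {"delta_pos": [0, 0, -2], "dr": [0, 0, 0]}, {"delta_pos": [0, 0, 0], "dr": [0, 0, 0]}]}}

```text
time_s: 5.5
position: [0.6065, 0.0136, 0.0721]
tool_rot: [[0.084, -0.996, -0.001], [-0.996, -0.084, 0.0], [-0.0, 0.001, -1.0]]
ft_force: [-0.5, -0.2, 0.5]
grip_width: -0.0
```

Request:
{"name": "arm_command", "arguments": {"steps": [{"delta_pos": [0, 0, -3], "dr": [0, 0, 0]}, {"delta_pos": [0, 0, 0], "dr": [0, 0, 0]}]}}

```text
time_s: 5.7
position: [0.6065, 0.0136, 0.0691]
tool_rot: [[0.084, -0.996, -0.001], [-0.996, -0.084, 0.0], [-0.0, 0.001, -1.0]]
ft_force: [0.4, 0.8, 0.8]
grip_width: 0.0001
```

Request:
{"name": "arm_command", "arguments": {"steps": [{"delta_pos": [0, 0, -3], "dr": [0, 0, 0]}, {"delta_pos": [0, 0, 0], "dr": [0, 0, 0]}]}}

```text
time_s: 5.9
position: [0.6065, 0.0136, 0.0661]
tool_rot: [[0.084, -0.996, -0.001], [-0.996, -0.084, 0.0], [-0.0, 0.001, -1.0]]
ft_force: [-0.3, 0.2, -0.4]
grip_width: -0.0001
```

Request:
{"name": "arm_command", "arguments": {"steps": [{"delta_pos": [0, 0, -3], "dr": [0, 0, 0]}, {"delta_pos": [0, 0, 0], "dr": [0, 0, 0]}]}}

```text
time_s: 6.1
position: [0.6066, 0.0136, 0.0631]
tool_rot: [[0.084, -0.996, -0.001], [-0.996, -0.084, 0.0], [-0.0, 0.001, -1.0]]
ft_force: [0.1, 0.6, 0.3]
grip_width: 0.0001
```

Request:
{"name": "arm_command", "arguments": {"steps": [{"delta_pos": [0, 0, -3], "dr": [0, 0, 0]}, {"delta_pos": [0, 0, -1], "dr": [0, 0, 0]}, {"delta_pos": [0, 0, 0], "dr": [0, 0, 0]}]}}

```text
time_s: 6.4
position: [0.6066, 0.0136, 0.0593]
tool_rot: [[0.084, -0.996, -0.0], [-0.996, -0.084, 0.0], [-0.0, 0.0, -1.0]]
ft_force: [-0.4, -0.1, 0.0]
grip_width: 0.0001
```

Request:
{"name": "arm_command", "arguments": {"steps": [{"delta_pos": [0, 0, -2], "dr": [0, 0, 0]}, {"delta_pos": [0, 0, 0], "dr": [0, 0, 0]}]}}

```text
time_s: 6.6
position: [0.6066, 0.0136, 0.0573]
tool_rot: [[0.084, -0.996, -0.0], [-0.996, -0.084, 0.0], [-0.0, 0.0, -1.0]]
ft_force: [0.0, -0.0, 0.6]
grip_width: -0.0001
```

Request:
{"name": "arm_command", "arguments": {"steps": [{"delta_pos": [0, 0, -2], "dr": [0, 0, 0]}, {"delta_pos": [0, 0, 0], "dr": [0, 0, 0]}]}}

```text
time_s: 6.8
position: [0.6066, 0.0136, 0.0553]
tool_rot: [[0.084, -0.996, -0.0], [-0.996, -0.084, 0.0], [-0.0, 0.0, -1.0]]
ft_force: [-0.2, 0.3, 0.5]
grip_width: -0.0002
```

Run:
```python
from h import *
im=env.get_image('scene');b=env.get_image('wrist');print(env.observe()['joint_efforts'],env.observe()['ft_force'],env.observe()['position'])
cv2.imwrite('pics/c5.png',np.hstack([cv2.resize(im[120:220,190:310],(480,400),interpolation=cv2.INTER_CUBIC),cv2.resize(b[140:340,180:340],(320,400))]))
```

```text
[-9.22919789e-04 -5.34274364e+01 -1.89946640e+01 -7.12128008e-05
 -3.41925988e-03  2.13469519e-05] [ 0.53318096  0.05280982 -0.67260005] [0.60669769 0.013601   0.05544317]
```

View pics/c5.png

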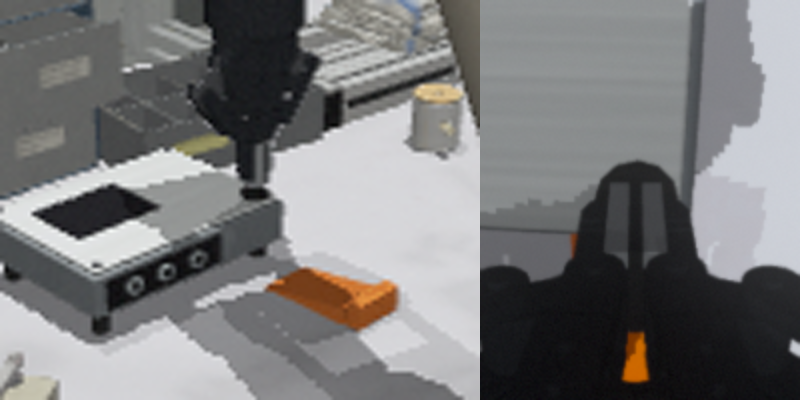

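Tips are now just above the pad (left (255,185), centred); a few mm to go.

Request:
{"name": "arm_command", "arguments": {"steps": [{"delta_pos": [0, 0, -2], "dr": [0, 0, 0]}, {"delta_pos": [0, 0, 0], "dr": [0, 0, 0]}]}}

```text
time_s: 7.1
position: [0.6066, 0.0136, 0.0532]
tool_rot: [[0.084, -0.996, -0.0], [-0.996, -0.084, 0.0], [-0.0, 0.0, -1.0]]
ft_force: [0.6, -0.3, 0.3]
grip_width: 0.0001
```

Request:
{"name": "arm_command", "arguments": {"steps": [{"delta_pos": [0, 0, -1], "dr": [0, 0, 0]}, {"delta_pos": [0, 0, 0], "dr": [0, 0, 0]}]}}

```text
time_s: 7.3
position: [0.6067, 0.0136, 0.0524]
tool_rot: [[0.084, -0.996, -0.0], [-0.996, -0.084, 0.0], [-0.0, 0.0, -1.0]]
ft_force: [1.6, 0.6, -0.7]
grip_width: -0.0002
```

Request:
{"name": "arm_command", "arguments": {"steps": [{"delta_pos": [0, 0, -1], "dr": [0, 0, 0]}, {"delta_pos": [0, 0, 0], "dr": [0, 0, 0]}]}}

```text
time_s: 7.5
position: [0.6067, 0.0136, 0.0514]
tool_rot: [[0.084, -0.996, -0.0], [-0.996, -0.084, 0.0], [-0.0, 0.0, -1.0]]
ft_force: [-0.6, -0.5, -0.1]
grip_width: -0.0002
```

Request:
{"name": "arm_command", "arguments": {"steps": [{"delta_pos": [0, 0, -1], "dr": [0, 0, 0]}, {"delta_pos": [0, 0, 0], "dr": [0, 0, 0]}]}}

```text
time_s: 7.7
position: [0.6067, 0.0136, 0.0504]
tool_rot: [[0.084, -0.996, -0.0], [-0.996, -0.084, 0.0], [-0.0, 0.0, -1.0]]
ft_force: [-0.0, -0.7, -0.1]
grip_width: 0.0001
```

Request:
{"name": "arm_command", "arguments": {"steps": [{"delta_pos": [0, 0, -1], "dr": [0, 0, 0]}, {"delta_pos": [0, 0, 0], "dr": [0, 0, 0]}]}}

```text
time_s: 7.9
position: [0.6067, 0.0136, 0.0494]
tool_rot: [[0.085, -0.996, -0.0], [-0.996, -0.085, 0.0], [-0.0, 0.0, -1.0]]
ft_force: [0.0, 0.0, -0.7]
grip_width: -0.0001
```

Request:
{"name": "arm_command", "arguments": {"steps": [{"delta_pos": [0, 0, -1], "dr": [0, 0, 0]}, {"delta_pos": [0, 0, 0], "dr": [0, 0, 0]}]}}

```text
time_s: 8.1
position: [0.6067, 0.0135, 0.0486]
tool_rot: [[0.084, -0.996, 0.0], [-0.996, -0.084, -0.0], [0.0, -0.0, -1.0]]
ft_force: [-0.0, 0.3, 1.0]
grip_width: 0.0002
```

Request:
{"name": "arm_command", "arguments": {"steps": [{"delta_pos": [0, 0, -1], "dr": [0, 0, 0]}, {"delta_pos": [0, 0, 0], "dr": [0, 0, 0]}]}}

```text
time_s: 8.3
position: [0.6067, 0.0134, 0.0476]
tool_rot: [[0.084, -0.996, -0.0], [-0.996, -0.084, -0.0], [0.0, 0.0, -1.0]]
ft_force: [-2.7, -0.5, 3.8]
grip_width: 0.0004
```

Request:
{"name": "arm_command", "arguments": {"steps": [{"delta_pos": [0, 0, -1], "dr": [0, 0, 0]}, {"delta_pos": [0, 0, 0], "dr": [0, 0, 0]}]}}

```text
time_s: 8.5
position: [0.6067, 0.0135, 0.0465]
tool_rot: [[0.084, -0.996, 0.0], [-0.996, -0.084, -0.0], [0.0, 0.0, -1.0]]
ft_force: [-1.2, -1.7, 4.0]
grip_width: -0.0001
```

Request:
{"name": "arm_command", "arguments": {"steps": [{"delta_pos": [0, 0, -1], "dr": [0, 0, 0]}, {"delta_pos": [0, 0, 0], "dr": [0, 0, 0]}]}}

```text
time_s: 8.7
position: [0.6068, 0.0135, 0.0454]
tool_rot: [[0.084, -0.996, 0.0], [-0.996, -0.084, -0.0], [0.0, -0.0, -1.0]]
ft_force: [-0.6, -1.6, 3.0]
grip_width: -0.0001
```

Request:
{"name": "arm_command", "arguments": {"steps": [{"delta_pos": [0, 0, -1], "dr": [0, 0, 0]}, {"delta_pos": [0, 0, 0], "dr": [0, 0, 0]}]}}

```text
time_s: 8.9
position: [0.6068, 0.0136, 0.0443]
tool_rot: [[0.084, -0.996, 0.0], [-0.996, -0.084, 0.0], [-0.0, -0.0, -1.0]]
ft_force: [-0.9, -1.1, 3.1]
grip_width: -0.0001
```

Request:
{"name": "arm_command", "arguments": {"steps": [{"delta_pos": [0, 0, -1], "dr": [0, 0, 0]}, {"delta_pos": [0, 0, 0], "dr": [0, 0, 0]}]}}

```text
time_s: 9.1
position: [0.6068, 0.0136, 0.0438]
tool_rot: [[0.084, -0.996, 0.0], [-0.996, -0.084, -0.0], [0.0, -0.0, -1.0]]
ft_force: [-1.9, -2.2, 6.5]
grip_width: 0.0003
```

Rock felt: contact at TCP z≈48.6 mm, bottom at ≈44 mm, so the slack is ≈4.5 mm. Release and go behind the wedge.

Request:
{"name": "arm_command", "arguments": {"steps": [{"delta_pos": [0, 0, 0], "dr": [0, 0, 0]}, {"delta_pos": [0, 0, 2], "dr": [0, 0, 0]}, {"delta_pos": [0, 0, 3], "dr": [0, 0, 0]}, {"delta_pos": [0, 0, 15], "dr": [0, 0, 0]}, {"delta_pos": [0, 0, 40], "dr": [0, 0, 0]}, {"delta_pos": [-38, -3, 0], "dr": [0, 0, 0]}, {"delta_pos": [-38, -3, 0], "dr": [0, 0, 0]}, {"delta_pos": [-38, -3, 0], "dr": [0, 0, 0]}, {"delta_pos": [-38, -3, 0], "dr": [0, 0, 0]}, {"delta_pos": [0, 0, -30], "dr": [0, 0, 0]}, {"delta_pos": [0, 0, -20], "dr": [0, 0, 0]}, {"delta_pos": [0, 0, -10], "dr": [0, 0, 0]}, {"delta_pos": [0, 0, 0], "dr": [0, 0, 0]}, {"delta_pos": [0, 0, 0], "dr": [0, 0, 0]}]}}

```text
time_s: 10.5
position: [0.4552, 0.0016, 0.0439]
tool_rot: [[0.085, -0.996, 0.0], [-0.996, -0.085, -0.0], [0.0, -0.0, -1.0]]
ft_force: [-0.0, 0.1, -0.2]
grip_width: 0.0003
```

Run:
```python
from h import *
im=env.get_image('scene');b=env.get_image('wrist')
print(env.observe()['position'])
cv2.imwrite('pics/c6.png',np.hstack([cv2.resize(im[130:230,210:330],(480,400),interpolation=cv2.INTER_CUBIC),cv2.resize(b[100:300,180:340],(320,400))]))
```

```text
[0.455302   0.00153932 0.04421685]
```

View pics/c6.png

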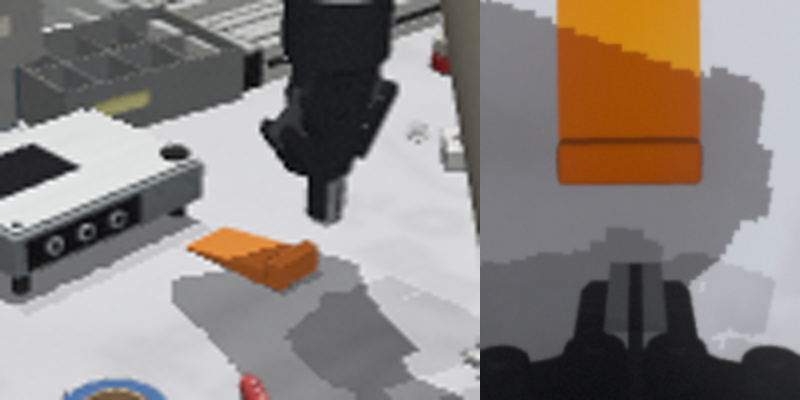

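The wedge (wrist (629,165)) is square with and centred on the fingers (635,290), and the tips are behind the heel. Descend, then push.

Request:
{"name": "arm_command", "arguments": {"steps": [{"delta_pos": [0, 0, -20], "dr": [0, 0, 0]}, {"delta_pos": [0, 0, -15], "dr": [0, 0, 0]}, {"delta_pos": [0, 0, -8], "dr": [0, 0, 0]}, {"delta_pos": [0, 0, -5], "dr": [0, 0, 0]}, {"delta_pos": [0, 0, 0], "dr": [0, 0, 0]}]}}

```text
time_s: 11.1
position: [0.4548, 0.0016, -0.0045]
tool_rot: [[0.084, -0.996, -0.0], [-0.996, -0.084, 0.0], [-0.0, 0.0, -1.0]]
ft_force: [-0.6, -0.0, 0.0]
grip_width: 0.0
```

Request:
{"name": "arm_command", "arguments": {"steps": [{"delta_pos": [5, 0, 0], "dr": [0, 0, 0]}, {"delta_pos": [5, 0, 0], "dr": [0, 0, 0]}, {"delta_pos": [5, 0.5, 0], "dr": [0, 0, 0]}, {"delta_pos": [0, 0, 0], "dr": [0, 0, 0]}]}}

```text
time_s: 11.5
position: [0.4707, 0.002, -0.0042]
tool_rot: [[0.085, -0.996, 0.001], [-0.996, -0.085, -0.0], [0.0, -0.001, -1.0]]
ft_force: [-0.7, -0.6, 0.7]
grip_width: -0.0004
```

Request:
{"name": "arm_command", "arguments": {"steps": [{"delta_pos": [4, 0.3, 0], "dr": [0, 0, 0]}, {"delta_pos": [4, 0.3, 0], "dr": [0, 0, 0]}, {"delta_pos": [4, 0.3, 0], "dr": [0, 0, 0]}, {"delta_pos": [4, 0.3, 0], "dr": [0, 0, 0]}, {"delta_pos": [4, 0.3, 0], "dr": [0, 0, 0]}]}}

```text
time_s: 12.0
position: [0.49, 0.0036, -0.0045]
tool_rot: [[0.085, -0.996, -0.0], [-0.996, -0.085, 0.0], [-0.0, 0.0, -1.0]]
ft_force: [-0.3, -0.1, 0.3]
grip_width: 0.0001
```

Request:
{"name": "arm_command", "arguments": {"steps": [{"delta_pos": [3, 0.2, 0], "dr": [0, 0, 0]}, {"delta_pos": [3, 0.2, 0], "dr": [0, 0, 0]}, {"delta_pos": [3, 0.2, 0], "dr": [0, 0, 0]}, {"delta_pos": [0, 0, 0], "dr": [0, 0, 0]}]}}

```text
time_s: 12.4
position: [0.4992, 0.0042, -0.0045]
tool_rot: [[0.084, -0.996, 0.001], [-0.996, -0.084, -0.0], [0.0, -0.001, -1.0]]
ft_force: [0.4, 0.0, -0.4]
grip_width: 0.0002
```

Request:
{"name": "arm_command", "arguments": {"steps": [{"delta_pos": [2, 0.2, 0], "dr": [0, 0, 0]}, {"delta_pos": [2, 0.2, 0], "dr": [0, 0, 0]}]}}

```text
time_s: 12.6
position: [0.5028, 0.0046, -0.0045]
tool_rot: [[0.084, -0.996, -0.0], [-0.996, -0.084, 0.0], [-0.0, 0.0, -1.0]]
ft_force: [0.0, 0.8, -0.7]
grip_width: -0.0
```

Request:
{"name": "arm_command", "arguments": {"steps": [{"delta_pos": [2, 0.2, 0], "dr": [0, 0, 0]}, {"delta_pos": [2, 0.2, 0], "dr": [0, 0, 0]}]}}

```text
time_s: 12.8
position: [0.5069, 0.005, -0.0045]
tool_rot: [[0.084, -0.996, -0.0], [-0.996, -0.084, 0.0], [-0.0, 0.0, -1.0]]
ft_force: [0.5, -0.2, -0.3]
grip_width: -0.0005
```

Run:
```python
from h import *
im=env.get_image('scene');b=env.get_image('wrist')
print(env.observe()['position'],env.observe()['ft_force'])
cv2.imwrite('pics/c7.png',np.hstack([cv2.resize(im[130:230,210:330],(480,400),interpolation=cv2.INTER_CUBIC),cv2.resize(b[100:300,180:340],(320,400))]))
```

```text
[ 0.50705625  0.00497603 -0.00449015] [-0.08262628  0.12750692 -0.19516023]
```

View pics/c7.png

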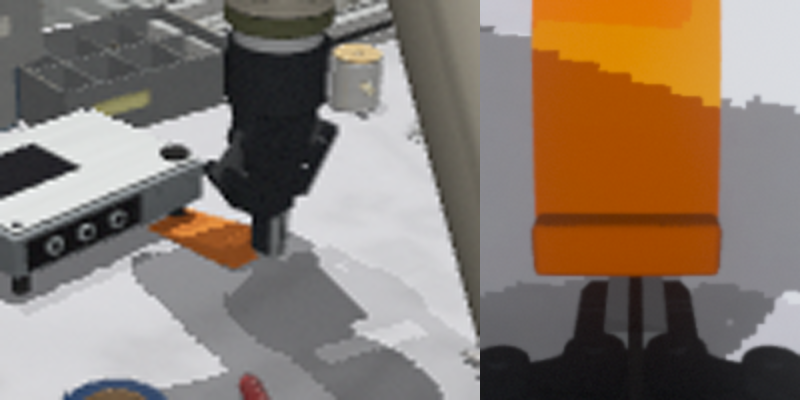

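The wedge has slid in and its thin end (left (165,215)) is now at the short foot (180,210), still centred on the fingers. Continue in small steps.

Request:
{"name": "arm_command", "arguments": {"steps": [{"delta_pos": [2, 0.2, 0], "dr": [0, 0, 0]}, {"delta_pos": [0, 0, 0], "dr": [0, 0, 0]}]}}

```text
time_s: 13.1
position: [0.509, 0.0052, -0.0045]
tool_rot: [[0.084, -0.996, 0.0], [-0.996, -0.084, -0.0], [0.0, -0.0, -1.0]]
ft_force: [0.7, -0.5, 0.1]
grip_width: 0.0002
```

Request:
{"name": "arm_command", "arguments": {"steps": [{"delta_pos": [2, 0.2, 0], "dr": [0, 0, 0]}, {"delta_pos": [0, 0, 0], "dr": [0, 0, 0]}]}}

```text
time_s: 13.3
position: [0.511, 0.0054, -0.0045]
tool_rot: [[0.084, -0.996, 0.0], [-0.996, -0.084, -0.0], [0.0, -0.0, -1.0]]
ft_force: [0.2, -0.3, -0.4]
grip_width: -0.0001
```

Request:
{"name": "arm_command", "arguments": {"steps": [{"delta_pos": [2, 0.2, 0], "dr": [0, 0, 0]}, {"delta_pos": [0, 0, 0], "dr": [0, 0, 0]}]}}

```text
time_s: 13.5
position: [0.513, 0.0056, -0.0045]
tool_rot: [[0.084, -0.996, 0.0], [-0.996, -0.084, -0.0], [0.0, -0.0, -1.0]]
ft_force: [-0.1, -0.3, -0.2]
grip_width: 0.0001
```

Request:
{"name": "arm_command", "arguments": {"steps": [{"delta_pos": [2, 0.2, 0], "dr": [0, 0, 0]}, {"delta_pos": [0, 0, 0], "dr": [0, 0, 0]}]}}

```text
time_s: 13.7
position: [0.515, 0.0058, -0.0045]
tool_rot: [[0.084, -0.996, 0.0], [-0.996, -0.084, -0.0], [0.0, -0.0, -1.0]]
ft_force: [-0.5, -0.0, 0.2]
grip_width: -0.0004
```

Request:
{"name": "arm_command", "arguments": {"steps": [{"delta_pos": [2, 0.2, 0], "dr": [0, 0, 0]}, {"delta_pos": [0, 0, 0], "dr": [0, 0, 0]}]}}

```text
time_s: 13.9
position: [0.517, 0.006, -0.0045]
tool_rot: [[0.084, -0.996, 0.0], [-0.996, -0.084, -0.0], [0.0, -0.0, -1.0]]
ft_force: [1.1, 0.0, -1.2]
grip_width: -0.0002
```

Request:
{"name": "arm_command", "arguments": {"steps": [{"delta_pos": [2, 0.2, 0], "dr": [0, 0, 0]}, {"delta_pos": [0, 0, 0], "dr": [0, 0, 0]}]}}

```text
time_s: 14.1
position: [0.519, 0.0062, -0.0045]
tool_rot: [[0.084, -0.996, 0.0], [-0.996, -0.084, -0.0], [0.0, -0.0, -1.0]]
ft_force: [-0.3, -0.4, 1.1]
grip_width: -0.0001
```

Request:
{"name": "arm_command", "arguments": {"steps": [{"delta_pos": [2, 0.2, 0], "dr": [0, 0, 0]}, {"delta_pos": [0, 0, 0], "dr": [0, 0, 0]}]}}

```text
time_s: 14.3
position: [0.521, 0.0064, -0.0045]
tool_rot: [[0.084, -0.996, 0.0], [-0.996, -0.084, -0.0], [0.0, -0.0, -1.0]]
ft_force: [0.4, 0.8, 0.1]
grip_width: 0.0
```

Request:
{"name": "arm_command", "arguments": {"steps": [{"delta_pos": [2, 0.2, 0], "dr": [0, 0, 0]}, {"delta_pos": [0, 0, 0], "dr": [0, 0, 0]}]}}

```text
time_s: 14.5
position: [0.5229, 0.0066, -0.0045]
tool_rot: [[0.084, -0.996, 0.0], [-0.996, -0.084, -0.0], [0.0, -0.0, -1.0]]
ft_force: [0.5, 0.1, 0.8]
grip_width: 0.0001
```

Request:
{"name": "arm_command", "arguments": {"steps": [{"delta_pos": [2, 0.2, 0], "dr": [0, 0, 0]}, {"delta_pos": [0, 0, 0], "dr": [0, 0, 0]}]}}

```text
time_s: 14.7
position: [0.5242, 0.0069, -0.0045]
tool_rot: [[0.085, -0.996, -0.001], [-0.996, -0.085, 0.0], [-0.0, 0.001, -1.0]]
ft_force: [-4.2, -0.5, 3.1]
grip_width: 0.0003
```

Request:
{"name": "arm_command", "arguments": {"steps": [{"delta_pos": [1, 0.1, 0], "dr": [0, 0, 0]}, {"delta_pos": [0, 0, 0], "dr": [0, 0, 0]}]}}

```text
time_s: 14.9
position: [0.5246, 0.007, -0.0046]
tool_rot: [[0.085, -0.996, -0.003], [-0.996, -0.085, 0.0], [-0.0, 0.003, -1.0]]
ft_force: [-7.2, -0.2, 4.5]
grip_width: 0.0
```

Run:
```python
from h import *
im=env.get_image('scene')
f=[]
for _ in range(8):
    env.get_image('wrist');f.append(env.observe()['ft_force'])
print(env.observe()['position'],np.mean(f,0),np.std(f,0))
cv2.imwrite('pics/c8.png',cv2.resize(im[140:215,220:320],(800,600),interpolation=cv2.INTER_CUBIC))
```

```text
[ 0.52459729  0.0069935  -0.00455407] [-6.65994461 -0.4904798   4.29773245] [0.47668613 0.47611634 0.73307477]
```

View pics/c8.png

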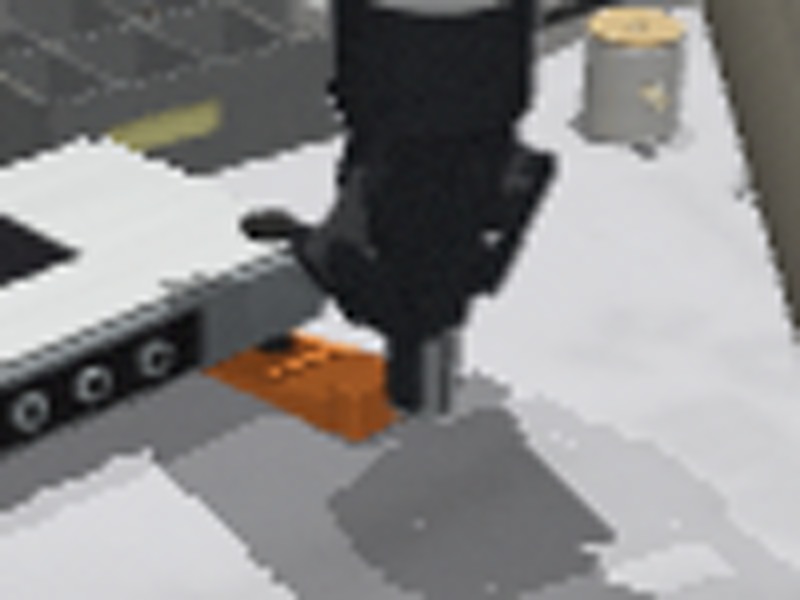

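Push rose to ≈7 N as the wedge bore on the foot (foot at (280,345)); the slack is taken up. Back off and test the pad.

Request:
{"name": "arm_command", "arguments": {"steps": [{"delta_pos": [-5, 0, 0], "dr": [0, 0, 0]}, {"delta_pos": [-10, 0, 0], "dr": [0, 0, 0]}, {"delta_pos": [0, 0, 30], "dr": [0, 0, 0]}, {"delta_pos": [0, 0, 40], "dr": [0, 0, 0]}, {"delta_pos": [0, 0, 40], "dr": [0, 0, 0]}, {"delta_pos": [32, 2.3, 0], "dr": [0, 0, 0]}, {"delta_pos": [32, 2.3, 0], "dr": [0, 0, 0]}, {"delta_pos": [32, 2, 0], "dr": [0, 0, 0]}, {"delta_pos": [0, 0, -25], "dr": [0, 0, 0]}, {"delta_pos": [0, 0, -17], "dr": [0, 0, 0]}, {"delta_pos": [0, 0, -8], "dr": [0, 0, 0]}, {"delta_pos": [0, 0, 0], "dr": [0, 0, 0]}, {"delta_pos": [0, 0, 0], "dr": [0, 0, 0]}]}}

```text
time_s: 16.65
position: [0.607, 0.0134, 0.0563]
tool_rot: [[0.084, -0.996, 0.001], [-0.996, -0.084, -0.0], [0.0, -0.001, -1.0]]
ft_force: [-0.6, 0.8, -0.2]
grip_width: 0.0003
```

Request:
{"name": "arm_command", "arguments": {"steps": [{"delta_pos": [0, 0, -3], "dr": [0, 0, 0]}, {"delta_pos": [0, 0, -3], "dr": [0, 0, 0]}, {"delta_pos": [0, 0, 0], "dr": [0, 0, 0]}]}}

```text
time_s: 16.95
position: [0.6066, 0.0135, 0.0494]
tool_rot: [[0.084, -0.996, -0.0], [-0.996, -0.084, 0.0], [-0.0, 0.0, -1.0]]
ft_force: [0.3, -0.5, -0.0]
grip_width: 0.0001
```

Request:
{"name": "arm_command", "arguments": {"steps": [{"delta_pos": [0, 0, -1], "dr": [0, 0, 0]}, {"delta_pos": [0, 0, 0], "dr": [0, 0, 0]}]}}

```text
time_s: 17.15
position: [0.6068, 0.0135, 0.049]
tool_rot: [[0.084, -0.996, 0.0], [-0.996, -0.084, -0.0], [0.0, -0.0, -1.0]]
ft_force: [-0.7, 0.4, 3.6]
grip_width: 0.0005
```

Request:
{"name": "arm_command", "arguments": {"steps": [{"delta_pos": [0, 0, -1], "dr": [0, 0, 0]}, {"delta_pos": [0, 0, 0], "dr": [0, 0, 0]}]}}

```text
time_s: 17.35
position: [0.6068, 0.0134, 0.0488]
tool_rot: [[0.085, -0.996, 0.001], [-0.996, -0.085, -0.0], [0.0, -0.001, -1.0]]
ft_force: [-3.8, -0.2, 11.4]
grip_width: -0.0001
```

Request:
{"name": "arm_command", "arguments": {"steps": [{"delta_pos": [0, 0, -1], "dr": [0, 0, 0]}, {"delta_pos": [0, 0, 0], "dr": [0, 0, 0]}]}}

```text
time_s: 17.55
position: [0.6068, 0.0134, 0.0487]
tool_rot: [[0.085, -0.996, 0.001], [-0.996, -0.085, -0.001], [0.001, -0.001, -1.0]]
ft_force: [-6.8, 0.1, 18.0]
grip_width: 0.0
```

No rock now: 18 N with the pad holding at 48.7 mm. I'll ease to a moderate press and let it settle.

Request:
{"name": "arm_command", "arguments": {"steps": [{"delta_pos": [0, 0, 0.8], "dr": [0, 0, 0]}, {"delta_pos": [0, 0, 0], "dr": [0, 0, 0]}, {"delta_pos": [0, 0, 0], "dr": [0, 0, 0]}, {"delta_pos": [0, 0, 0], "dr": [0, 0, 0]}]}}

```text
time_s: 17.95
position: [0.6068, 0.0134, 0.0488]
tool_rot: [[0.085, -0.996, 0.001], [-0.996, -0.085, -0.0], [0.001, -0.001, -1.0]]
ft_force: [-5.3, 0.8, 12.1]
grip_width: 0.0001
```

Run:
```python
from h import *
f=[];p=[]
a=env.get_image('scene')
for _ in range(16):
    b=env.get_image('scene');o=env.observe();f.append(o['ft_force']);p.append(o['position'])
print(np.round(f[:3],1),np.mean(f,0).round(2),np.round(f[-3:],1),np.array(p)[[0,-1]])
s0=cv2.imread('pics/scene0.png');print('px diff start/end',cv2.absdiff(a,b)[150:230,180:300].max())
cv2.imwrite('pics/c9.png',np.vstack([cv2.resize(x[155:205,200:300],(600,300),interpolation=cv2.INTER_CUBIC) for x in (s0,b)]))
```

```text
[[-4.8  0.8 12.3]
 [-3.7 -0.3 12.6]
 [-5.4 -0.2 12.3]] [-4.84  0.18 12.19] [[-4.4 -0.5 11.3]
 [-4.4 -0.2 12.7]
 [-5.2  0.6 11.9]] [[0.60683365 0.01342712 0.04883057]
 [0.60683365 0.01344004 0.04881564]]
px diff start/end 12
```

View pics/c9.png

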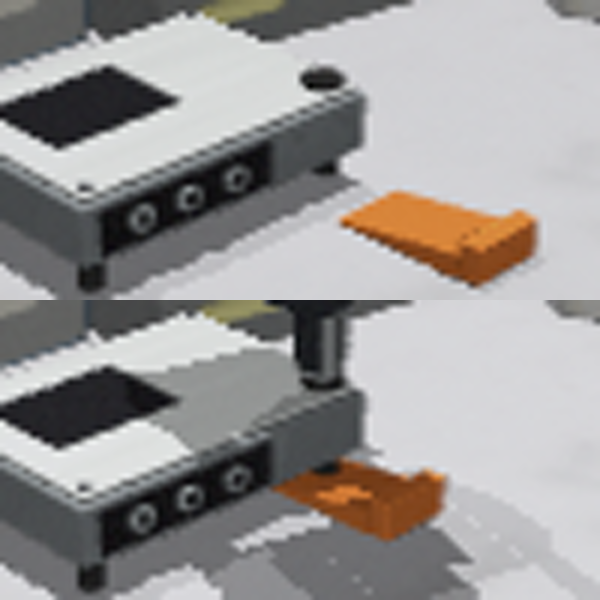

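The box hasn't moved or tipped from its start pose. The foot at (325,467) stands on the wedge slope, and the press is steady at 12 N. Handing in.

```bash
python3 -c "
from rig import env
print(env.close_job(), env.observe()['ft_force'], env.observe()['time_s'])"
```

```text
the job is handed in; nothing more can be done
the job is handed in; nothing more can be done
```

The job is handed in. The orange wedge on the robot's right is under the short foot, and the fingertips are still pressing on the pad; `close_job()` gave no verdict.

- **Rock test:** pressing the pad rocked the corner down about 4.5 mm, with about 3 to 4 N during the tip. I then let it go.
- **Wedge:** I pushed it along the table until the push rose to about 7 N, then backed off.
- **Second press:** the pad held at its original height up to 18 N, so no further push was needed. I eased the press to about 12 N and it stayed steady for 0.8 s.
- **Last picture:** compared with the first scene picture, the box looks level and unmoved, and the foot stands on the wedge slope. I judged this by eye and by the steady tool height, not by measuring the angle.

Two readings disagreed with what I expected:
- **Fingertip height:** contact came with the TCP about 35 mm lower than the stated 22 mm nose length implies. I found it by going down step by step with force checks.
- **Sideways force:** about 5 N of sideways force (-x) remained on the tool during the final press. Nothing moved under it.

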